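# Scoop the grinding balls into the wash dish

### The arm

A 6-joint arm with a two-finger parallel gripper is mounted at the origin on the work surface. World frame = base frame: x ahead of the robot, y to its left, z up, the work surface at z = 0. Lengths are in mm, angles in rad, forces in N, time in s.
With the tool pointing down it reaches from about 250 to 775 mm from the base axis. Payload 8.9 kg.
Tool frame: the origin (TCP) lies at the very end of the fingers, on their centre line; the grasp point (between the pads) lies 19 mm behind it; z points along the fingers, y is the line along which they close (so a half turn about z gives the same grasp; the last joint's range is limited). The gripper opens to 85 mm and grips with 20 to 120 N. Pads are 22 mm wide; open, the fingers measure 114 mm over their backs; the gripper's body (76 mm by 85 mm) begins 54 mm behind the grasp point. The pads swing forward as they close: fully open they stand 13 mm farther back than shut.
Start: joints at [-1.372, 0.291, -0.153, 1.127, 0, 1.431], TCP at [173.993, -495.328, 191.605] pointing down, gripper open.
Joint ranges: [-2.52, 2.52], [-0.91, 1.74], [-1.3, 1.37], [-1.96, 2.02], [-1.52, 1.47], [-3.14, 3.14]. Speed limits (rad/s): [2.22, 2.22, 2.79, 3.14, 3.14, 3.14].

### API

Orientations are given as a unit quaternion [w, x, y, z].
In Python, from rig import ctrl gives the robot as it stands.
- The arm moves only by the tool apply_moves, never from a script. Its argument "steps" is a list of rows, each a list of 7 numbers: the shift along the tool's x, y, z scaled (see below), then the turn, a rotation vector about the tool's x, y, z scaled (see below), then the gripper command: -1 is fully open, 1 is shut, values between are in proportion. In form: [[dx, dy, dz, ax, ay, az, fingers], ...]. A call has 1 to 8 rows; each row is the pose to reach, as a shift and turn from the pose commanded when the call began, along the tool's axes at that moment, turning the shorter way round; what a row does not reach only later rows make up. The controller multiplies each number of a shift by 200 mm and each number of a turn by 180 degrees. A row lasts 1/8 s, in which the tool goes at most 62.5 mm and 10.7 degrees, less where a joint would pass 70% of its speed; a pose out of reach is approached as far as the arm can. A call with a number of a shift or a turn outside -1 to 1 is refused whole. A call with a gripper value outside its range is refused whole. The fingers move at their own pace and stop on an object; "force" is the grip in N (left out, the last holds). Time passes only in rows, so rows that repeat a pose let the fingers close. It gives the time, the measured TCP pose, the force, the opening and the grip force at its end, in the units of the state.
- ctrl.sense(): the state, without advancing time (a new reading comes with each control period).
- ctrl.read_camera(name): name is "side" or "top"; returns a dict with "img" (480x640x3 uint8, blue, green, red), "fovy" (degrees; the focal length in pixels is half the picture's height over the tangent of half this angle, whatever the lens; pixels are square), "cx", "cy" (the principal point, pixels), "D" ([k1, k2, p1, p2, k3] as OpenCV has them; the pictures are not rectified), "R" (3x3) and "t" (3): a world point X has camera coordinates R X + t. Camera axes: x right, y down, z forward; pixel columns grow to the right and rows downward; lengths in mm; the calibration is good to about 2 mm. A picture is of the moment at which its call begins. There is no depth.
- ctrl.close_job(): hands the job in; it is judged then, once.
The state is a dict: "t": time; "joints": joint angles; "joint_velocities": joint speeds; "effort": joint torques, N m; "ee_pos": TCP position; "orientation": TCP orientation; "contact_force": force on the tool from outside, world axes, zero at the start; "wrist_torque": the same for the moment, N m; "gripper_width": finger opening in mm; "grasp_force": force on a finger pad.
Only numpy, scipy, OpenCV 4.12 (cv2) and the standard library are available. Lean on these libraries where they do the work, as an engineer would, in place of code of your own. Each camera call takes 0.05 s, during which the arm holds its last target. There are 200 camera calls.

### The job

Take the scoop by its upright handle, scoop all three grinding balls together out of the tray, and tip them into the wide, low steel dish so that they can be washed. Move the balls only with the scoop, not with the fingers. Then set the scoop down upright on the bench, clear of the dish.

Things in the scene. Friction and masses are not known exactly. Their poses are not given: they have to be found in the camera images.
- scoop_grip (a point): loose open-fronted aluminium pan, 80 long (x), 100 wide (94 inside), floor 2 thick, sides 32 and back 38 mm high, with a black upright handle at its back, 22 (x) by 16 (y) mm, top at 126 mm; 160 g. Point: in the handle, 105 mm above the pan's underside; z up along the handle. The mouth faces its -x: lip 66 mm in -x, back edge 14 mm in +x of this point. Grasp across y
- tray: grey tray fixed to the bench, 210 (x) by 166 (y) mm. Origin under its middle, at bench height; z up. Flat floor, top 4 mm up, from x = -90 to +100 and y = -80 to +80 mm. Walls 32 mm high, upright except at the -x end (nearer the robot), where a ramp rises outward at 65 degrees from level from x = -90: the balls are scooped by driving the mouth in -x against it
- ball1_center (a point): a smooth white ceramic grinding ball, 25 mm across, 32 g, lying on the tray's floor (all three lie near the sloping end); this point is its centre. It rolls easily
- ball2_center (a point): a smooth white ceramic grinding ball, 25 mm across, 32 g, lying on the tray's floor (all three lie near the sloping end); this point is its centre. It rolls easily
- ball3_center (a point): a smooth white ceramic grinding ball, 25 mm across, 32 g, lying on the tray's floor (all three lie near the sloping end); this point is its centre. It rolls easily
- dish: the target: wide, low, round steel dish, 144 mm across the rim (136 inside), 50 mm high, inner floor 5 mm up, loose, 0.5 kg. Origin: centre of its underside, z up. A tall steel beaker (80 across, 95 high) and a small steel bowl (84 across, 45 high) stand near it and trade places with it: not these
Not all that is in view belongs to the job. What is shaped like the part that bears ball2_center but blue, purple or turquoise is not meant.

How it is judged (in metres and radians):
On the way:
1. all three balls lie in the scoop together, lifted so that each is more than 50 mm above the bench (x of ball1_center in the frame of scoop_grip between -0.07 and 0.02 m and z of ball1_center in the frame of scoop_grip between -0.11 and -0.055 m and y of ball1_center in the frame of scoop_grip between -0.05 and 0.05 m and height (world z) of each of ball1_center, ball2_center, ball3_center above 0.05 m and x of ball2_center in the frame of scoop_grip between -0.07 and 0.02 m and z of ball2_center in the frame of scoop_grip between -0.11 and -0.055 m and y of ball2_center in the frame of scoop_grip between -0.05 and 0.05 m and x of ball3_center in the frame of scoop_grip between -0.07 and 0.02 m and z of ball3_center in the frame of scoop_grip between -0.11 and -0.055 m and y of ball3_center in the frame of scoop_grip between -0.05 and 0.05 m), for 0.2 s.
At the end, for the whole second after the job is handed in: All three balls lie inside the wide low dish (centres within 64 mm of its axis, below its rim), the dish is upright within 10 degrees, and the scoop stands upright within 10 degrees on the bench, its grip point 90 to 120 mm up and over 70 mm from the dish's axis (horizontal distance between each of ball1_center, ball2_center, ball3_center and dish below 0.064 m and z of ball1_center in the frame of dish between 0 and 0.045 m and z of ball2_center in the frame of dish between 0 and 0.045 m and z of ball3_center in the frame of dish between 0 and 0.045 m and angle between each of dish, scoop_grip's own z axis and vertical below 0.17 rad and height (world z) of scoop_grip between 0.09 and 0.12 m and horizontal distance between scoop_grip and dish above 0.07 m); the robot touches nothing.
It fails at once if the fingers touch a ball (contact force between the fingers and ball1 above 1 N or contact force between the fingers and ball2 above 1 N or contact force between the fingers and ball3 above 1 N).
It also fails if it takes over 61 s, if anything falls off the work surface, if the arm or the gripper's body presses on something with over 40 N, if the wrist force passes 120 N, or if a joint passes its speed limit or range.

## Working session

There is one attempt and no reset: what is moved stays moved. The work goes in short steps, Python scripts to look and compute and a tool call to move; the robot and the scene stay as the last step left them, time stands still between calls to the robot, and variables do not carry over. Pictures are saved under pics/ and viewed, at most 10 in all, crops included, and the job is handed in when it is done.

Besides the shell and the picture viewer there is one more tool, called by a JSON object that holds its "method" and its "body". apply_moves: Moves the arm, as the interface text tells. Its arguments: {"type":"object","properties":{"steps":{"type":"array","items":{"type":"array","items":{"type":"number","minimum":-1,"maximum":1}}},"force":{"type":"number"}},"required":["steps"]}

```bash
mkdir -p pics; ls
cat > h.py <<'E'
import numpy as np, cv2
from rig import ctrl
def K(c):
    f=c["img"].shape[0]/2/np.tan(np.radians(c["fovy"])/2)
    return np.array([[f,0,c["cx"]],[0,f,c["cy"]],[0,0,1]])
def ray(c,p):
    u=cv2.undistortPoints(np.array([[p]],float),K(c),np.array(c["D"],float))[0,0]
    R=np.array(c["R"]);t=np.array(c["t"])
    return -R.T@t, R.T@np.array([u[0],u[1],1])
def onz(c,p,z):
    o,d=ray(c,p); return o+d*(z-o[2])/d[2]
def proj(c,X):
    R=np.array(c["R"],float);t=np.array(c["t"],float)
    return cv2.projectPoints(np.array(X,float).reshape(-1,3),cv2.Rodrigues(R)[0],t,K(c),np.array(c["D"],float))[0].reshape(-1,2)
E
python3 - <<'E'
from h import *
for n in("top","side"):
    c=ctrl.read_camera(n); cv2.imwrite(f"pics/{n}0.png",c["img"])
    print(n,c["fovy"],-np.array(c["R"]).T@np.array(c["t"]),c["R"])
print(ctrl.sense())
E
```

```text
pics
top 49.007551710644755 [ 443.03488428  -34.07254837 1097.47704899] [[ 0.0108421  -0.99983149  0.01481361]
 [-0.99770161 -0.01180759 -0.0667239 ]
 [ 0.06688757 -0.01405613 -0.9976615 ]]
side 53.0506056529733 [427.49739228 560.35400341 631.49454449] [[-0.99273249 -0.1201776   0.00628915]
 [-0.08290786  0.64511395 -0.75957506]
 [ 0.08722669 -0.75457626 -0.65038925]]
{'t': 0.1, 'joints': array([-1.37227559e+00,  2.91229708e-01, -1.53994762e-01,  1.12671401e+00,
        1.16013089e-05,  1.43148881e+00]), 'joint_velocities': array([-0.00035007, -0.00115351,  0.00223272,  0.00054555,  0.00261357,
       -0.00028471]), 'effort': array([ 5.84121517e-04, -5.37976491e+01,  3.31919682e+01,  9.29700356e-03,
       -2.35059642e-04, -1.07489808e-05]), 'ee_pos': array([ 173.9269135 , -494.91425606,  191.10770138]), 'orientation': array([-5.70999723e-04,  9.85767736e-01,  1.68111999e-01, -1.11071125e-05]), 'contact_force': array([0.85954551, 0.3348954 , 0.58985378]), 'wrist_torque': array([0.01694179, 0.04723898, 0.02710272]), 'grasp_force': 0.0, 'gripper_width': 85.66527093467913}
```

View pics/top0.png

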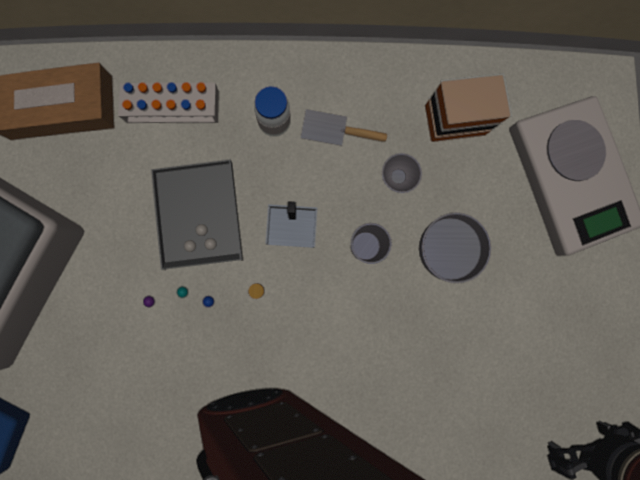

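View pics/side0.png

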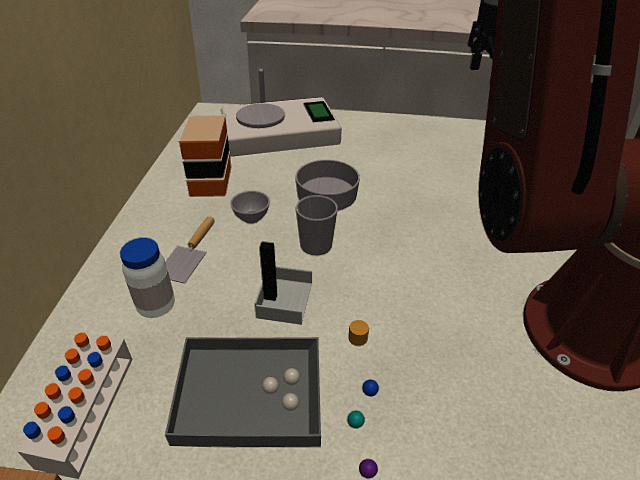

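Top view: scoop pan at (292,227) with its handle at (292,208), tray at (197,215). The white balls are at (201,230), (190,245) and (210,243), and the wide dish is at (455,247).
- **Ball look-alikes:** purple (149,301), turquoise (182,292) and blue (208,301) balls, plus an orange cylinder (256,291). I choose the three white ones in the tray.
- **Dish look-alikes:** beaker (368,243) and small bowl (402,172). I choose the wide one.
- **Scoop look-alike:** trowel (325,127). I choose the pan with the black handle.

Run:
```python
from h import *
c=ctrl.read_camera("top");im=c["img"]
cv2.imwrite("pics/crop.png",cv2.resize(im[150:290,140:330],None,fx=4,fy=4,interpolation=cv2.INTER_CUBIC))
hsv=cv2.cvtColor(im,cv2.COLOR_BGR2HSV)
s=ctrl.read_camera("side")
def blobs(m,lo,hi,box):
    x0,y0,x1,y1=box; mm=np.zeros_like(m); mm[y0:y1,x0:x1]=m[y0:y1,x0:x1]
    n,l,st,ce=cv2.connectedComponentsWithStats(mm)
    return [(ce[i],st[i]) for i in range(1,n) if lo<st[i][4]<hi]
g=cv2.cvtColor(im,cv2.COLOR_BGR2GRAY)
for ce,st in blobs((g>125).astype(np.uint8)*255,20,300,(170,215,228,258)): print("ball",ce,st[4],onz(c,ce,16.5))
gs=cv2.cvtColor(s["img"],cv2.COLOR_BGR2GRAY)
for ce,st in blobs((gs>130).astype(np.uint8)*255,30,500,(250,360,312,415)): print("ball side",ce,st[4],onz(s,ce,16.5))
for n,px in [("pan",(220,150)),]: pass
for ce,st in blobs((g<40).astype(np.uint8)*255,20,500,(275,190,310,225)): print("handle",ce,st, onz(c,ce,126))
print("dish rim side/top guess",onz(c,(455,247),50))
```

```text
ball side [291.36458333 373.46875   ] 96 [505.24554055 152.29047772  16.5       ]
ball side [269.83333333 382.        ] 102 [534.56673023 171.21058174  16.5       ]
ball side [290.17592593 398.7962963 ] 108 [500.41214959 195.23490086  16.5       ]
handle [291.36697248 210.06422018] [287 202   9  17 109] [562.51661342 -12.45770041 126.        ]
dish rim side/top guess [ 501.55051476 -341.63787739   50.        ]
```

View pics/crop.png

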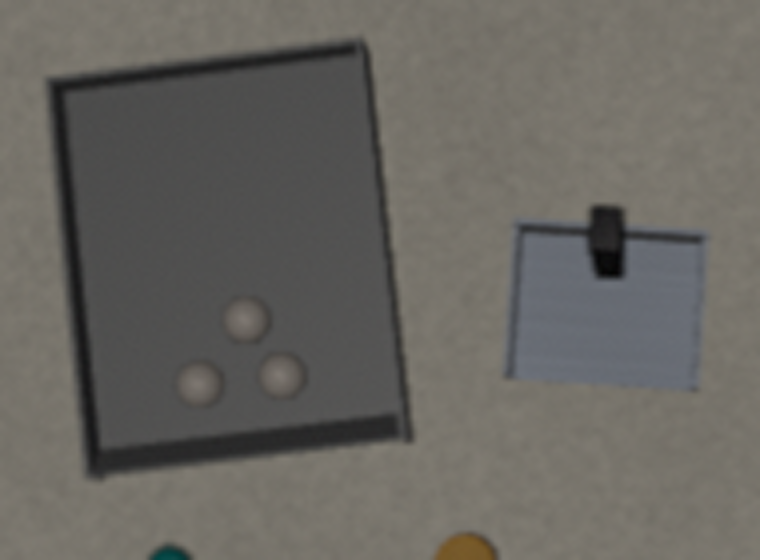

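The crop shows the chosen scoop (mouth down, toward the robot), with three white balls lying near the tray's sloping end at crop (246,320), (200,383), (282,376).

Run:
```python
from h import *
c=ctrl.read_camera("top")
P=lambda p,z:onz(c,(140+(p[0]+.5)/4-.5,150+(p[1]+.5)/4-.5),z)[:2]
T=[P(p,32) for p in[(50,80),(364,42),(409,440),(92,474)]]
o=np.mean(T,0);print("tray",o.round(1),"len",np.linalg.norm(T[0]-T[3]),np.linalg.norm(T[1]-T[2]),"wid",np.linalg.norm(T[0]-T[1]),np.linalg.norm(T[3]-T[2]))
dx=(T[0]+T[1]-T[2]-T[3]);dy=T[0]+T[3]-T[1]-T[2];yaw=np.arctan2(dx[1],dx[0]);print("yaw",np.degrees(yaw),np.degrees(np.arctan2(-dy[0],dy[1])))
R=np.array([[np.cos(yaw),-np.sin(yaw)],[np.sin(yaw),np.cos(yaw)]])
for p in[(246,320),(200,383),(282,376)]: b=P(p,16.5);print("ball",b.round(1),"in tray",((b-o)@R).round(1))
B=[P(p,38) for p in[(518,224),(706,237)]];F=[P(p,32) for p in[(507,378),(696,390)]]
print("scoop back",B,"front",F); d=B[0]-B[1];print("yaw",np.degrees(np.arctan2(-d[0],d[1])))
d=F[0]-F[1];print("yaw",np.degrees(np.arctan2(-d[0],d[1])))
print("F@2",[P(p,2) for p in[(507,378),(696,390)]])
print("handle top",P((607,222),126))
g=cv2.GaussianBlur(cv2.cvtColor(c["img"],cv2.COLOR_BGR2GRAY),(5,5),1)
r=cv2.HoughCircles(g[200:300,405:505],cv2.HOUGH_GRADIENT,1,20,param1=80,param2=15,minRadius=26,maxRadius=38);print(r)
for q in r[0][:3]: print("dish",onz(c,(q[0]+405,q[1]+200),50),onz(c,(q[0]+405+q[2],q[1]+200),50))
```

```text
tray [564.  183.3] len 204.59207671442675 205.89097152199807 wid 163.92665644151998 162.67514807253895
yaw 7.860640195846185 7.084241666146119
ball [533.3 175.9] in tray [-31.4  -3.1]
ball [500.4 199. ] in tray [-60.8  24.2]
ball [504.6 156.5] in tray [-62.5 -18.4]
scoop back [array([581.85626717,  34.68016395]), array([576.39223746, -60.6051788 ])] front [array([504.02994055,  39.34407666]), array([499.06870283, -56.46914695])]
yaw -3.2819671395531262
yaw -2.964145542194234
F@2 [array([505.74734186,  41.41122466]), array([500.64641354, -57.09975458])]
handle top [571.75405996 -12.34581494]
[[[44.5 49.5 30.8]]]
dish [ 496.38021899 -330.2592096    50.        ] [ 497.03056679 -394.17940077   50.        ]
```

```bash
cat >> h.py <<'E'
from scipy.spatial.transform import Rotation as Ro
D0=Ro.from_matrix(np.diag([-1.,1,-1]))
def pose(x,y,z,yaw=0,tilt=0):   # yaw: scoop yaw deg; tilt>0 lifts mouth
    return np.array([x,y,z],float),Ro.from_euler("ZY",[yaw,tilt],degrees=True)*D0
def now():
    s=ctrl.sense(); q=s["orientation"]; return s["ee_pos"],Ro.from_quat([q[1],q[2],q[3],q[0]])
def plan(*ps,start=None):
    a=start or now()
    for b in ps:
        d=a[1].inv().apply(b[0]-a[0])/200; r=(a[1].inv()*b[1]).as_rotvec()/np.pi
        print(np.r_[d,r].round(3).tolist()); a=b
E
python3 - <<'E'
from h import *
c=ctrl.read_camera("top")
print("dish by floor",onz(c,(449.5,249.5),5))
s=np.array([174,-495,191.5]);e=np.array([567,-12.3,210])
y0=Ro.from_matrix(np.eye(3))
L=[]
for k in(.25,.5,.75,1):
    p=s+(e-s)*k; L.append(pose(*p,yaw=-160.64+k*157.54))
plan(*L,pose(567,-12.3,140,-3.1))
print(ctrl.sense()["t"])
E
```

```text
dish by floor [ 498.67195422 -342.98349771    5.        ]
[0.664, -0.407, -0.023, -0.0, -0.0, -0.219]
[0.771, 0.107, -0.023, 0.0, 0.0, -0.219]
[0.528, 0.572, -0.023, 0.0, 0.0, -0.219]
[0.045, 0.777, -0.023, 0.0, 0.0, -0.219]
[0.0, 0.0, 0.35, 0.0, 0.0, 0.0]
0.3
```

{"method": "apply_moves", "body": {"steps": [[0.664,-0.407,-0.023,0,0,-0.219,-1],[0.664,-0.407,-0.023,0,0,-0.219,-1],[0.664,-0.407,-0.023,0,0,-0.219,-1],[0.664,-0.407,-0.023,0,0,-0.219,-1],[0.664,-0.407,-0.023,0,0,-0.219,-1],[0.664,-0.407,-0.023,0,0,-0.219,-1]]}}

```text
t: 1.05
ee_pos: [272.1, -374.8, 196.2]
orientation: [-0.0, 0.872, 0.489, -0.0]
contact_force: [0.2, -0.5, -0.5]
gripper_width: 85.7
grasp_force: 0.0
```

{"method": "apply_moves", "body": {"steps": [[0.771,0.107,-0.023,0,0,-0.219,-1],[0.771,0.107,-0.023,0,0,-0.219,-1],[0.771,0.107,-0.023,0,0,-0.219,-1],[0.771,0.107,-0.023,0,0,-0.219,-1],[0.771,0.107,-0.023,0,0,-0.219,-1],[0.771,0.107,-0.023,0,0,-0.219,-1]]}}

```text
t: 1.8
ee_pos: [370.2, -254.2, 200.7]
orientation: [-0.0, 0.657, 0.754, -0.0]
contact_force: [-0.3, 0.1, 0.4]
gripper_width: 85.2
grasp_force: 0.0
```

{"method": "apply_moves", "body": {"steps": [[0.528,0.572,-0.023,0,0,-0.219,-1],[0.528,0.572,-0.023,0,0,-0.219,-1],[0.528,0.572,-0.023,0,0,-0.219,-1],[0.528,0.572,-0.023,0,0,-0.219,-1],[0.528,0.572,-0.023,0,0,-0.219,-1],[0.528,0.572,-0.023,0,0,-0.219,-1]]}}

```text
t: 2.55
ee_pos: [468.5, -133.5, 205.4]
orientation: [-0.0, 0.364, 0.931, -0.0]
contact_force: [-0.3, -0.8, -0.1]
gripper_width: 85.5
grasp_force: 0.0
```

{"method": "apply_moves", "body": {"steps": [[0.045,0.777,-0.023,0,0,-0.219,-1],[0.045,0.777,-0.023,0,0,-0.219,-1],[0.045,0.777,-0.023,0,0,-0.219,-1],[0.045,0.777,-0.023,0,0,-0.219,-1],[0.045,0.777,-0.023,0,0,-0.219,-1],[0.045,0.777,-0.023,0,0,-0.219,-1],[0.045,0.777,-0.023,0,0,-0.219,-1]]}}

```text
t: 3.42
ee_pos: [566.7, -12.7, 210.1]
orientation: [0.0, 0.027, 1.0, -0.0]
contact_force: [0.1, -0.4, -0.6]
gripper_width: 85.5
grasp_force: 0.0
```

Run:
```python
from h import *
p,r=now();print(p,(r*D0.inv()).as_euler("ZYX",degrees=True),ctrl.sense()["joints"].round(2),ctrl.sense()["t"])
plan(pose(567,-12.3,140,-3.1),pose(567,-12.3,86,-3.1))
c=ctrl.read_camera("side")
cv2.imwrite("pics/s1.png",cv2.resize(c["img"][130:350,170:430],None,fx=3,fy=2.7,interpolation=cv2.INTER_CUBIC)[:600,:800])
# handle top in side view
g=cv2.cvtColor(c["img"],cv2.COLOR_BGR2GRAY)
print(proj(c,[[567,-12.3,126],[567,-12.3,40],p]))
```

```text
[566.67820498 -12.65825424 210.13399084] [-3.14886855e+00 -8.47160913e-03  1.17204059e-04] [-0.15  0.36 -0.    1.21  0.   -0.1 ] 3.425
[-0.001, 0.002, 0.351, 0.0, 0.0, -0.0]
[0.0, 0.0, 0.27, 0.0, 0.0, 0.0]
[[267.4354152  243.72986814]
 [270.20540131 281.42700982]
 [264.6484818  201.0571852 ]]
```

View pics/s1.png

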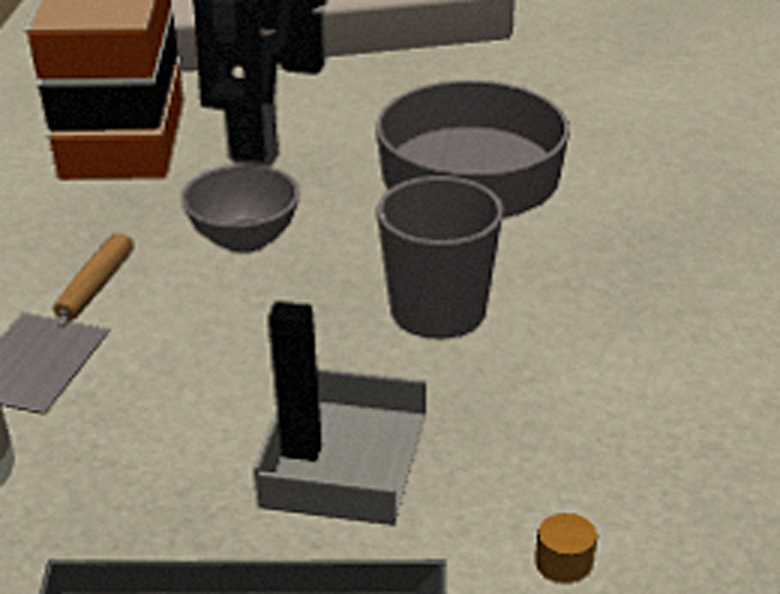

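The side crop shows the handle top at about full-image (267,245). I predicted (267,244), so the grasp estimate holds. Descending and gripping.

{"method": "apply_moves", "body": {"steps": [[0,0.002,0.25,0,0,0,-1],[0,0.002,0.45,0,0,0,-1],[0,0.002,0.55,0,0,0,-1],[0,0.002,0.62,0,0,0,-1],[0,0.002,0.62,0,0,0,-1]]}}

```text
t: 4.1
ee_pos: [566.4, -11.7, 85.6]
orientation: [-0.001, 0.026, 1.0, 0.0]
contact_force: [0.4, -0.1, 0.7]
gripper_width: 85.4
grasp_force: 0.0
```

{"method": "apply_moves", "body": {"steps": [[0,0,0,0,0,0,1],[0,0,0,0,0,0,1],[0,0,0,0,0,0,1],[0,0,0,0,0,0,1],[0,0,0,0,0,0,1],[0,0,0,0,0,0,1]], "force": 100}}

```text
t: 4.85
ee_pos: [567.3, -11.7, 86.4]
orientation: [0.0, 0.026, 1.0, -0.0]
contact_force: [-0.3, 0.4, 4.7]
gripper_width: 0.3
grasp_force: 2.5
```

Run:
```python
from h import *
p,r=now();s=ctrl.sense();print(p,s["gripper_width"],s["grasp_force"],s["t"])
c=ctrl.read_camera("top");im=c["img"]
cv2.imwrite("pics/t2.png",cv2.resize(im[150:290,140:330],None,fx=4,fy=4,interpolation=cv2.INTER_CUBIC))
```

```text
[567.25224727 -11.72235688  86.40460429] 0.3467893083399954 2.4725059792399406 4.85
```

View pics/t2.png

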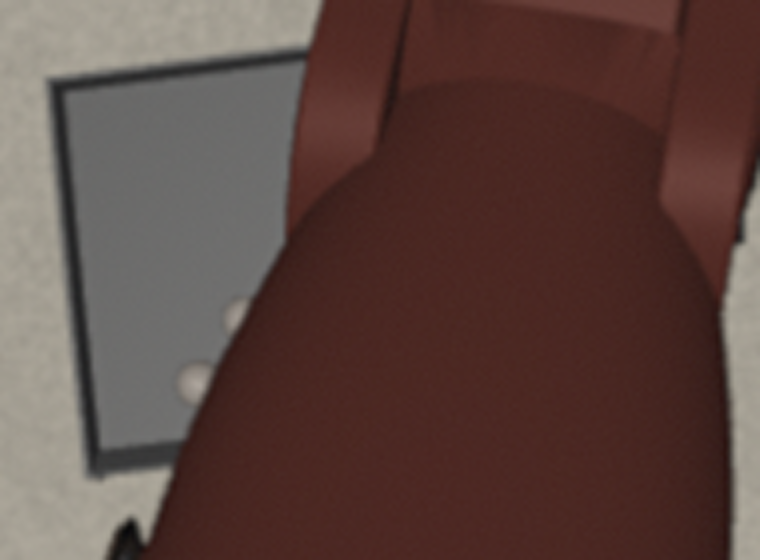

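The top view is blocked by the arm, and the fingers are shut at 0.3 mm, so they missed the handle. Checking from the side.

Run:
```python
from h import *
c=ctrl.read_camera("side")
cv2.imwrite("pics/s2.png",cv2.resize(c["img"][190:350,180:390],None,fx=3.8,fy=3.7,interpolation=cv2.INTER_CUBIC)[:600,:800])
print(proj(c,[[567,-12,126],[567,-12,0],now()[0]]))
```

```text
[[267.39983687 243.85068847]
 [271.35682085 297.36245253]
 [268.53623869 261.98556196]]
```

View pics/s2.png

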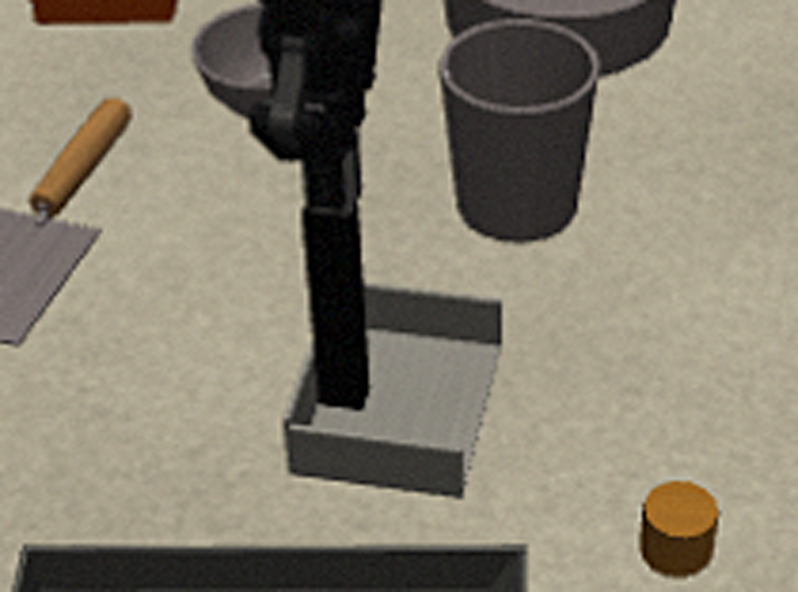

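Run:
```python
from h import *
c=ctrl.read_camera("side")
a=np.clip(c["img"][215:310,235:305].astype(float)*4,0,255).astype(np.uint8)
cv2.imwrite("pics/s3.png",cv2.resize(a,None,fx=6,fy=6,interpolation=cv2.INTER_CUBIC))
print(proj(c,[[567,-12,126],[567,-12,86],[567,-12,105],[567,-55,86]])-[235,215])
for dy in(42,-42): print(proj(c,[[566.7,-12.7+dy,223],[566.7,-12.7+dy,210]]))
```

```text
[[32.39983687 28.85068847]
 [33.73034055 47.05210239]
 [33.10744194 38.55775429]
 [38.41575198 30.24056548]]
[[258.28869149 210.87688356]
 [258.88810115 218.14974016]]
[[269.51055226 178.54401099]
 [269.92520538 185.53962509]]
```

View pics/s3.png

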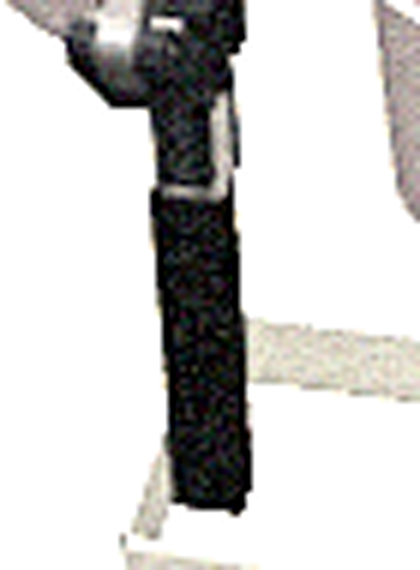

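The boosted crop shows the fingertip ending at (190,190), right at the handle's top. The real fingertips are therefore about 40 mm higher than I assumed. I'll open, go 30 mm lower (safe under either reading), and close.

{"method": "apply_moves", "body": {"steps": [[0,0,-0.03,0,0,0,-1],[0,0,-0.03,0,0,0,-1],[0,0,-0.03,0,0,0,-1],[0,0,-0.03,0,0,0,-1],[0,0,0,0,0,0,-1],[0,0,0.07,0,0,0,-1],[0,0,0.15,0,0,0,-1],[0,0,0.15,0,0,0,-1]]}}

```text
t: 6.0
ee_pos: [565.3, -11.5, 54.1]
orientation: [-0.002, 0.026, 1.0, 0.0]
contact_force: [-0.5, 0.2, -0.2]
gripper_width: 85.5
grasp_force: 0.0
```

{"method": "apply_moves", "body": {"steps": [[0,0,0,0,0,0,1],[0,0,0,0,0,0,1],[0,0,0,0,0,0,1],[0,0,0,0,0,0,1],[0,0,0,0,0,0,1],[0,0,0,0,0,0,1]], "force": 60}}

```text
t: 6.75
ee_pos: [567.3, -11.5, 56.4]
orientation: [0.0, 0.026, 1.0, 0.0]
contact_force: [0.1, 1.4, 4.7]
gripper_width: 15.2
grasp_force: 59.3
```

Run:
```python
from h import *
print(now()[0]); plan(pose(567.3,-11.5,150,-3.1),pose(567.3,-11.5,150,-3.1,20))
```

```text
[567.26805938 -11.54016234  56.38498591]
[-0.001, 0.0, -0.468, 0.0, 0.0, 0.001]
[0.0, 0.0, 0.0, -0.0, 0.111, 0.0]
```

{"method": "apply_moves", "body": {"steps": [[0,0,-0.1,0,0,0,1],[0,0,-0.25,0,0,0,1],[0,0,-0.4,0,0,0,1],[0,0,-0.47,0,0,0,1],[0,0,-0.47,0,0,0,1]], "force": 100}}

```text
t: 7.38
ee_pos: [567.2, -11.8, 150.2]
orientation: [0.0, 0.026, 1.0, -0.0]
contact_force: [0.3, 1.1, -2.9]
gripper_width: 14.5
grasp_force: 97.6
```

Run:
```python
from h import *
print(now()[0],ctrl.sense()["gripper_width"]);c=ctrl.read_camera("side");cv2.imwrite("pics/u0.png",c["img"])
```

```text
[567.17271918 -11.828971   150.16169589] 14.488553420104921
```

{"method": "apply_moves", "body": {"steps": [[0,0,0,0,0.05,0,1],[0,0,0,0,0.1,0,1],[0,0,0,0,0.111,0,1],[0,0,0,0,0.111,0,1],[0,0,0,0,0.111,0,1]]}}

```text
t: 8.05
ee_pos: [566.4, -11.6, 149.7]
orientation: [-0.173, 0.025, 0.985, 0.004]
contact_force: [-0.4, 0.1, -1.4]
gripper_width: 14.5
grasp_force: 97.7
```

Run:
```python
from h import *
p,r=now();print(p,(r*D0.inv()).as_euler("ZYX",degrees=True));c=ctrl.read_camera("side");a=cv2.imread("pics/u0.png")
cv2.imwrite("pics/u1.png",np.hstack([cv2.resize(np.clip(i[160:300,205:335]*1.3,0,255).astype(np.uint8),None,fx=3,fy=4) for i in(a,c["img"])]))
def sc(z,tilt,piv):   # lip corners underside & back, tcp at reported pos; piv = height of rotating point above underside
    R=Ro.from_euler("ZY",[-3.1,tilt],degrees=True)
    P=np.array([[-66,50,0],[-66,-50,0],[14,50,0],[14,50,38],[-66,50,32]],float)-[0,0,piv]
    return proj(c,R.apply(P)+[567.3,-12,z+piv])
T=lambda q:((q-[205,160])*[3,4]).round().tolist()
print("flat",T(sc(94,0,56.4)));print("56",T(sc(94,20,56.4)));print("96",T(sc(94,20,96)))
```

```text
[566.44045502 -11.6068405  149.71631372] [-2.96356818e+00  1.99661874e+01  1.41514035e-03]
flat [[290.0, 500.0], [324.0, 335.0], [141.0, 474.0], [135.0, 403.0], [290.0, 441.0]]
56 [[319.0, 457.0], [351.0, 292.0], [178.0, 483.0], [149.0, 413.0], [298.0, 396.0]]
96 [[346.0, 457.0], [375.0, 292.0], [203.0, 483.0], [175.0, 412.0], [325.0, 395.0]]
```

View pics/u1.png

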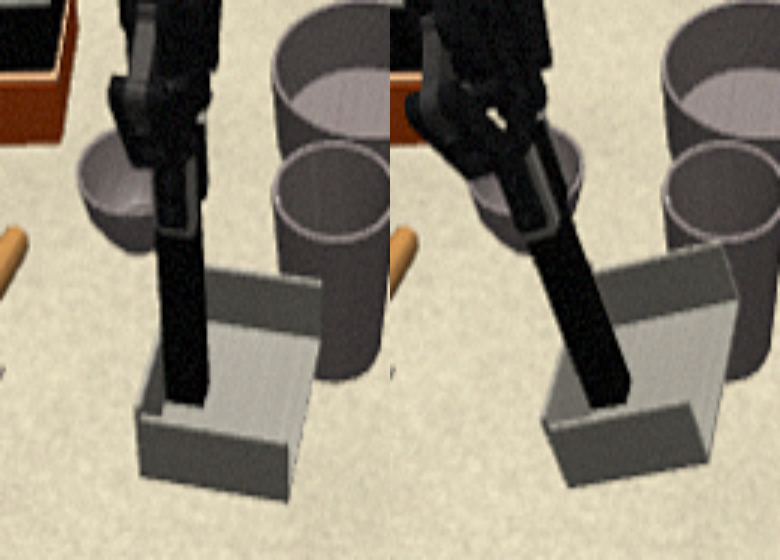

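The two-frame crop shows the tilted lip corner at (320,463) and back corner at (178,487). That fits the scoop rotating rigidly about a point 56 mm above its underside, so I have a working frame. Next: into the tray.

Run:
```python
from h import *
s=ctrl.read_camera("side")
T=[onz(s,p,32)[:2] for p in[(187,338),(320,338),(321,437),(170,437)]]
print([t.round(1) for t in T],np.mean(T,0))
o=np.array([564,182.]);yw=7.5
R=Ro.from_euler("z",yw,degrees=True)
print("expected corners",[ (R.apply([a,b,0])[:2]+o).round(1) for a,b in[(105,-83),(-105,-83),(-105,83),(105,83)]])
g=R.apply([58,3.5,0])[:2]+o;print(g)
plan(pose(594,90,140,2,10),pose(*g,125,yw),pose(*g,68,yw))
for x in(20,-20,-23):
    print(x,R.apply([x,3.5,0])[:2]+o)
```

```text
[array([675.5, 120. ]), array([468.9,  92.3]), array([449.5, 256.3]), array([647.9, 284.3])] [560.45290725 188.22739412]
expected corners [array([678.9, 113.4]), array([470.7,  86. ]), array([449.1, 250.6]), array([657.3, 278. ])]
[621.04696029 193.04057616]
[-0.122, 0.515, 0.013, 0.007, -0.055, -0.027]
[-0.164, 0.51, 0.047, 0.003, -0.056, -0.03]
[0.0, 0.0, 0.285, 0.0, 0.0, 0.0]
20 [583.37205555 188.08058086]
-20 [543.7142611  182.85953317]
-23 [540.73992652 182.46795459]
```

{"method": "apply_moves", "body": {"steps": [[-0.04,0.17,0.004,0.002,-0.02,-0.009,1],[-0.08,0.35,0.009,0.005,-0.04,-0.018,1],[-0.122,0.515,0.013,0.007,-0.055,-0.027,1],[-0.122,0.515,0.013,0.007,-0.055,-0.027,1]]}}

```text
t: 8.65
ee_pos: [593.6, 92.3, 140.7]
orientation: [-0.086, -0.02, 0.996, -0.001]
contact_force: [-1.6, -0.5, -2.0]
gripper_width: 14.2
grasp_force: 97.9
```

{"method": "apply_moves", "body": {"steps": [[-0.06,0.17,0.015,0.001,-0.02,-0.01,1],[-0.11,0.35,0.03,0.002,-0.04,-0.02,1],[-0.164,0.515,0.047,0.003,-0.056,-0.03,1],[-0.164,0.515,0.047,0.003,-0.056,-0.03,1],[-0.164,0.515,0.047,0.003,-0.056,-0.03,1]]}}

```text
t: 9.28
ee_pos: [621.0, 193.0, 124.8]
orientation: [0.0, -0.065, 0.998, -0.0]
contact_force: [-0.1, -0.2, -2.0]
gripper_width: 14.4
grasp_force: 98.1
```

Run:
```python
from h import *
p,r=now();print(p,(r*D0.inv()).as_euler("ZYX",degrees=True))
g=(621,194)
plan(pose(*g,68,7.5),pose(*g,61,7.5))
c=ctrl.read_camera("side");g=cv2.cvtColor(c["img"],cv2.COLOR_BGR2GRAY)
cv2.imwrite("pics/v.png",cv2.resize(c["img"][250:470,140:360],None,fx=2.7,fy=2.7))
n,l,st,ce=cv2.connectedComponentsWithStats((g[360:415,250:312]>130).astype(np.uint8))
for i in range(1,n):
    if st[i][4]>20: print(st[i][4],onz(c,ce[i]+[250,360],16.5))
```

```text
[621.01460794 193.03126809 124.82771728] [ 7.41617903e+00 -3.40347627e-03 -5.44907331e-02]
[-0.001, 0.005, 0.284, -0.0, 0.0, -0.0]
[0.0, 0.0, 0.035, 0.0, 0.0, 0.0]
111 [505.31567177 152.76703946  16.5       ]
119 [534.37657699 171.77124197  16.5       ]
122 [500.32635798 195.74958082  16.5       ]
```

View pics/v.png

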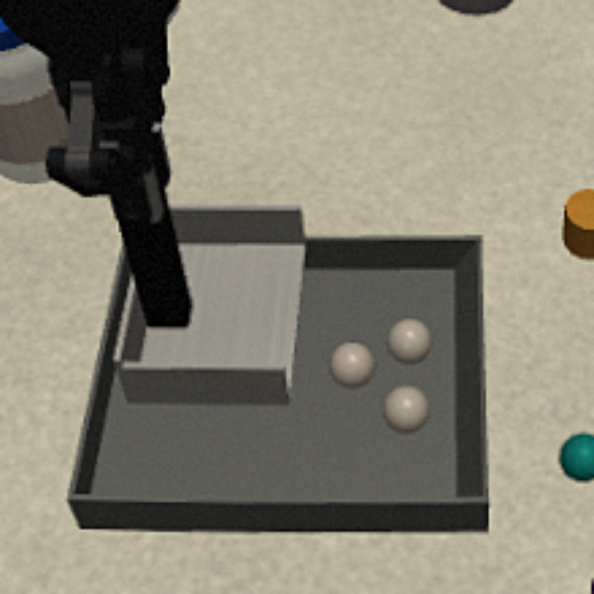

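The side view shows the scoop hanging over the tray's far half, mouth toward the three balls at crop (352,364), (410,341), (406,408). All is clear, so I lower it.

{"method": "apply_moves", "body": {"steps": [[0,0.005,0.1,0,0,0,1],[0,0.005,0.2,0,0,0,1],[0,0.005,0.27,0,0,0,1],[0,0.005,0.295,0,0,0,1],[0,0.005,0.31,0,0,0,1],[0,0.005,0.317,0,0,0,1],[0,0.005,0.317,0,0,0,1]]}}

```text
t: 10.2
ee_pos: [621.3, 195.1, 61.3]
orientation: [0.0, -0.065, 0.998, -0.0]
contact_force: [-0.2, 0.4, -1.3]
gripper_width: 14.8
grasp_force: 98.1
```

{"method": "apply_moves", "body": {"steps": [[0,0,0.005,0,0,0,1],[0,0,0.005,0,0,0,1],[0,0,0.005,0,0,0,1]]}}

```text
t: 10.58
ee_pos: [621.5, 195.3, 60.5]
orientation: [0.001, -0.065, 0.998, -0.0]
contact_force: [0.6, 1.2, 3.8]
gripper_width: 14.7
grasp_force: 98.9
```

{"method": "apply_moves", "body": {"steps": [[0.03,0,0,0,0,0,1],[0.06,-0.003,0,0,0,0,1],[0.09,-0.003,0,0,0,0,1],[0.12,-0.003,0,0,0,0,1],[0.15,-0.003,0,0,0,0,1],[0.18,-0.003,0,0,0,0,1],[0.21,-0.003,0,0,0,0,1],[0.24,-0.003,0,0,0,0,1]]}}

```text
t: 11.58
ee_pos: [574.4, 188.3, 60.6]
orientation: [0.001, -0.065, 0.998, -0.0]
contact_force: [12.1, 1.7, 26.5]
gripper_width: 14.4
grasp_force: 102.7
```

{"method": "apply_moves", "body": {"steps": [[0.025,0,0,0,0,0,1],[0.05,0,0,0,0,0,1],[0.075,0,0,0,0,0,1],[0.095,0,0,0,0,0,1],[0.115,0,0,0,0,0,1],[0.125,0,0,0,0,0,1]]}}

```text
t: 12.32
ee_pos: [550.4, 185.2, 60.9]
orientation: [0.002, -0.065, 0.998, -0.0]
contact_force: [7.8, 0.7, 9.1]
gripper_width: 14.5
grasp_force: 99.6
```

```bash
cat > look.py <<'E'
from h import *
p,r=now();s=ctrl.sense();e=(r*D0.inv()).as_euler("ZYX",degrees=True);print(p.round(1),e.round(1),s["contact_force"].round(1),s["t"])
S=r*D0.inv()
c=ctrl.read_camera("side");g=cv2.cvtColor(c["img"],cv2.COLOR_BGR2GRAY)
# ball candidates: warm-white round blobs; located on pan floor (14.5 above underside)
h=c["img"].astype(int);m=((h[...,2]-h[...,0]>12)&(h[...,2]>125)).astype(np.uint8)
foot=proj(c,S.apply(np.array([[-66,50,2],[14,50,38],[14,-50,38],[-66,-50,32],[-80,-50,2],[-80,50,2.]])-[0,0,56.4])+p)
mk=np.zeros_like(m);cv2.fillPoly(mk,[cv2.convexHull(foot.astype(np.int32))],1)
n,l,st,ce=cv2.connectedComponentsWithStats(cv2.morphologyEx(m&mk,cv2.MORPH_OPEN,np.ones((3,3),np.uint8)))
for i in range(1,n):
    if st[i][4]>15:
        o,d=ray(c,ce[i]);o=S.inv().apply(o-p)+[0,0,56.4];d=S.inv().apply(d);q=o+d*(14.5-o[2])/d[2]
        print(st[i][4],ce[i].round(),"in scoop",q.round(1))
E
python3 look.py
```

```text
[550.4 185.2  60.9] [ 7.5 -0.2 -0. ] [7.8 0.7 9.1] 12.325
147 [303. 371.] in scoop [-67.4 -29.5  14.5]
1375 [279. 392.] in scoop [-32.3   7.   14.5]
154 [303. 386.] in scoop [-67.3  -3.8  14.5]
36 [295. 408.] in scoop [-55.8  33.2  14.5]
21 [252. 411.] in scoop [ 4.1 37.2 14.5]
```

{"method": "apply_moves", "body": {"steps": [[0.012,0,-0.001,0,0,0,1],[0.022,0,-0.002,0,0,0,1],[0.032,0,-0.002,0,0,0,1],[0.04,0,-0.002,0,0,0,1],[0.04,0,-0.002,0,0,0,1]]}}

```text
t: 13.0
ee_pos: [541.1, 184.0, 60.6]
orientation: [0.001, -0.065, 0.998, -0.0]
contact_force: [4.0, 1.5, 6.4]
gripper_width: 14.2
grasp_force: 99.4
```

```bash
python3 look.py
```

```text
[541.1 184.   60.6] [ 7.5 -0.1 -0. ] [4.  1.5 6.4] 13.0
143 [304. 371.] in scoop [-58.  -29.8  14.5]
1312 [283. 394.] in scoop [-28.3  10.3  14.5]
153 [304. 386.] in scoop [-58.3  -4.   14.5]
```

Run:
```python
from h import *
p,r=now();B=p+Ro.from_euler("z",7.5,degrees=True).apply([14,0,-56.4])
u=Ro.from_euler("z",7.5,degrees=True).apply([1,0,0])
print(B)
for t,a,h in[(3,1.5,.2),(6,3,.4),(9,5,.6),(12,6.5,.8),(15,8,1),(18,9,1.5),(20,9,2),(20,9,2)]:
    R=Ro.from_euler("ZY",[7.5,t],degrees=True)
    q=B-a*u+[0,0,h]+R.apply([-14,0,56.4]); plan((q,R*D0))
```

```text
[555.04332746 185.77387985   4.1874322 ]
[-0.007, 0.0, -0.004, -0.0, 0.017, -0.0]
[-0.015, 0.0, -0.008, -0.0, 0.034, -0.0]
[-0.02, 0.0, -0.01, -0.0, 0.05, -0.0]
[-0.028, 0.0, -0.012, -0.0, 0.067, -0.0]
[-0.035, 0.0, -0.013, -0.0, 0.084, -0.0]
[-0.046, 0.0, -0.015, -0.0, 0.1, -0.0]
[-0.056, 0.0, -0.017, -0.0, 0.112, -0.0]
[-0.056, 0.0, -0.017, -0.0, 0.112, -0.0]
```

{"method": "apply_moves", "body": {"steps": [[-0.007,0,-0.004,0,0.017,0,1],[-0.015,0,-0.008,0,0.034,0,1],[-0.02,0,-0.01,0,0.05,0,1],[-0.028,0,-0.012,0,0.067,0,1],[-0.035,0,-0.013,0,0.084,0,1],[-0.046,0,-0.015,0,0.1,0,1],[-0.056,0,-0.017,0,0.112,0,1],[-0.056,0,-0.017,0,0.112,0,1]]}}

```text
t: 14.05
ee_pos: [550.5, 185.1, 62.5]
orientation: [-0.177, -0.064, 0.982, -0.012]
contact_force: [-0.6, -0.4, -0.5]
gripper_width: 14.5
grasp_force: 98.5
```

```bash
python3 look.py
python3 - <<'E'
from h import *
a=[ctrl.read_camera("side")["img"][320:450,160:335],ctrl.read_camera("top")["img"][195:300,150:260]]
a=[cv2.resize(i,(400,400)) for i in a];cv2.imwrite("pics/w.png",np.hstack(a))
E
```

```text
[550.5 185.1  62.5] [ 7.5 20.4 -0. ] [-0.6 -0.4 -0.5] 14.05
188 [320. 381.] in scoop [-81.9   9.9  14.5]
106 [269. 368.] in scoop [ -1.4 -31.3  14.5]
153 [281. 380.] in scoop [-21.8  -5.5  14.5]
20 [303. 388.] in scoop [-56.4  14.7  14.5]
155 [266. 399.] in scoop [ 0.5 20.7 14.5]
16 [306. 398.] in scoop [-59.6  32.7  14.5]
21 [309. 403.] in scoop [-64.7  40.8  14.5]
```

View pics/w.png

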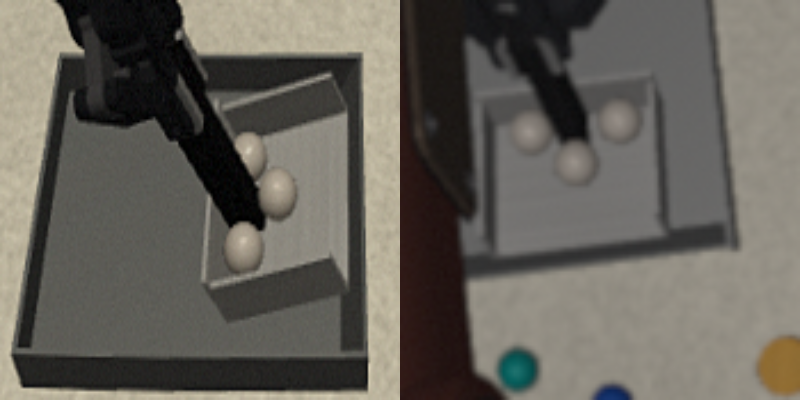

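The last picture shows all three balls in the scoop in both views: two against its back, one at the handle. Now lift and carry.

```bash
cat > dump.py <<'E'
from h import *
def lip(x,z,t,yaw=-38,c=(500,-342)):  # lip at outward offset x from dish centre
    R=Ro.from_euler("ZY",[yaw,t],degrees=True); u=Ro.from_euler("z",yaw,degrees=True).apply([1,0,0])
    return np.array([*c,z])+x*u+R.apply([66,0,56.4]),R*D0
E
python3 - <<'E'
from dump import *
s=ctrl.read_camera("side");print("dish side",onz(s,(328,181),50))
L0=lip(20,140,18);p0=now()[0];print(L0[0])
W=[pose(*p0[:2],150,7.5,20),pose(p0[0],p0[1],215,7.5,20)]
a=W[-1][0];b=L0[0]
for k in(.25,.5,.75,1):
    q=a+(b-a)*k; W.append((q,Ro.from_euler("ZY",[7.5-45.5*k,20-2*k],degrees=True)*D0))
plan(*W)
E
```

```text
dish side [ 496.88986049 -321.91800891   50.        ]
[ 578.95732888 -403.68822616  173.24446589]
[0.15, -0.0, -0.407, -0.0, -0.001, -0.0]
[0.111, 0.0, -0.305, 0.0, 0.0, 0.0]
[0.04, -0.734, 0.07, -0.021, -0.003, 0.059]
[-0.097, -0.732, 0.021, -0.021, -0.003, 0.06]
[-0.232, -0.701, -0.025, -0.02, -0.003, 0.06]
[-0.359, -0.642, -0.065, -0.02, -0.003, 0.06]
```

{"method": "apply_moves", "body": {"steps": [[0.02,0,-0.06,0,0,0,1],[0.05,0,-0.14,0,0,0,1],[0.08,0,-0.22,0,0,0,1],[0.11,0,-0.3,0,0,0,1],[0.135,0,-0.37,0,0,0,1],[0.15,0,-0.407,0,0,0,1]]}}

```text
t: 15.0
ee_pos: [552.1, 185.5, 151.6]
orientation: [-0.174, -0.064, 0.983, -0.012]
contact_force: [0.6, 0.1, -2.8]
gripper_width: 14.4
grasp_force: 98.1
```

{"method": "apply_moves", "body": {"steps": [[0.03,0,-0.08,0,0,0,1],[0.06,0,-0.16,0,0,0,1],[0.09,0,-0.25,0,0,0,1],[0.111,0,-0.305,0,0,0,1],[0.111,0,-0.305,0,0,0,1]]}}

```text
t: 15.62
ee_pos: [552.3, 185.5, 215.8]
orientation: [-0.174, -0.064, 0.983, -0.011]
contact_force: [1.6, -0.1, -2.5]
gripper_width: 14.3
grasp_force: 98.1
```

```bash
python3 look.py
python3 - <<'E'
from h import *
im=cv2.imread("pics/top0.png");c=ctrl.read_camera("top")
g=cv2.cvtColor(im,cv2.COLOR_BGR2GRAY);now_=cv2.cvtColor(c["img"],cv2.COLOR_BGR2GRAY)
print("row247",g[247,410:500].tolist());print("col455",g[205:290,455].tolist())
E
```

```text
[552.3 185.5 215.8] [ 7.5 20.1 -0. ] [ 1.6 -0.1 -2.5] 15.625
1096 [305. 298.] in scoop [-61.8 -13.8  14.5]
114 [261. 298.] in scoop [ -1.7 -32.3  14.5]
33 [290. 299.] in scoop [-42.5 -17.3  14.5]
205 [275. 309.] in scoop [-21.8  -7.   14.5]
189 [256. 330.] in scoop [ 0.8 19.5 14.5]
row247 [116, 117, 118, 118, 117, 118, 118, 115, 92, 52, 32, 52, 84, 95, 94, 94, 93, 93, 93, 93, 93, 92, 91, 92, 93, 92, 91, 92, 91, 91, 92, 92, 92, 93, 91, 92, 91, 91, 92, 90, 92, 91, 91, 91, 92, 91, 92, 92, 91, 91, 91, 92, 92, 93, 91, 92, 92, 92, 91, 92, 91, 92, 91, 91, 92, 91, 92, 92, 93, 89, 68, 43, 37, 38, 40, 40, 40, 40, 45, 67, 92, 106, 113, 112, 110, 111, 114, 116, 117, 117]
col455 [117, 113, 112, 112, 114, 118, 115, 102, 89, 65, 45, 41, 41, 55, 81, 93, 94, 92, 92, 93, 92, 90, 91, 92, 92, 94, 93, 92, 90, 91, 94, 94, 90, 89, 91, 93, 92, 92, 91, 92, 92, 93, 91, 91, 92, 92, 92, 91, 92, 94, 92, 91, 92, 93, 92, 92, 91, 91, 92, 92, 93, 94, 93, 92, 92, 92, 92, 92, 93, 92, 93, 94, 92, 81, 52, 45, 69, 91, 106, 117, 119, 119, 119, 117, 117]
```

Run:
```python
from dump import *
c=ctrl.read_camera("top")
f=lambda u,v,z:onz(c,(u,v),z)
print("y",f(489.5,247,50)[1]+72,f(480,247,5)[1]+68,f(421.5,247,50)[1]-68,f(418.5,247,0)[1]-72)
print("x",f(455,213,50)[0]-72,f(455,218.5,5)[0]-68,f(455,278.5,50)[0]+68,f(455,281.5,0)[0]+72)
# side view right/left edges of dish
s=cv2.imread("pics/side0.png",0);sc=ctrl.read_camera("side")
print(s[178,285:370].tolist()); print(s[150:200,335].tolist())
```

```text
y -341.52620848013487 -341.0467472568787 -340.9174066090573 -349.9159706976826
x 498.61462860074346 496.39421849406983 506.0672021438287 503.51485581657244
[171, 171, 168, 167, 170, 169, 176, 167, 174, 184, 115, 115, 79, 49, 44, 53, 55, 54, 55, 54, 55, 52, 56, 53, 57, 48, 46, 49, 78, 78, 83, 93, 110, 115, 114, 111, 124, 123, 120, 121, 120, 120, 116, 119, 119, 121, 116, 114, 113, 113, 100, 88, 83, 73, 60, 37, 36, 40, 46, 46, 46, 47, 43, 45, 45, 44, 49, 42, 44, 46, 39, 37, 19, 113, 127, 177, 169, 165, 167, 171, 169, 166, 165, 171, 171]
[171, 174, 169, 174, 171, 168, 170, 174, 175, 174, 148, 60, 44, 50, 47, 44, 48, 52, 52, 49, 51, 49, 49, 49, 49, 46, 50, 58, 100, 120, 117, 120, 117, 116, 118, 114, 117, 116, 114, 119, 117, 118, 117, 121, 77, 41, 47, 45, 43, 52]
```

{"method": "apply_moves", "body": {"steps": [[0.004,-0.07,0.007,-0.002,0,0.006,1],[0.01,-0.18,0.017,-0.005,0,0.015,1],[0.017,-0.31,0.03,-0.009,-0.001,0.025,1],[0.025,-0.45,0.043,-0.013,-0.002,0.036,1],[0.032,-0.59,0.056,-0.017,-0.003,0.047,1],[0.04,-0.734,0.07,-0.021,-0.003,0.059,1]]}}

```text
t: 16.58
ee_pos: [558.5, 35.6, 205.0]
orientation: [-0.17, 0.035, 0.985, 0.005]
contact_force: [-0.5, -0.8, -1.4]
gripper_width: 14.6
grasp_force: 98.0
```

{"method": "apply_moves", "body": {"steps": [[-0.016,-0.122,0.004,-0.003,0,0.01,1],[-0.032,-0.244,0.007,-0.007,-0.001,0.02,1],[-0.048,-0.366,0.01,-0.01,-0.001,0.03,1],[-0.065,-0.488,0.014,-0.014,-0.002,0.04,1],[-0.081,-0.61,0.018,-0.018,-0.002,0.05,1],[-0.097,-0.732,0.021,-0.021,-0.003,0.06,1]]}}

```text
t: 17.32
ee_pos: [565.1, -111.5, 194.6]
orientation: [-0.164, 0.133, 0.977, 0.021]
contact_force: [0.2, 0.1, -2.6]
gripper_width: 14.5
grasp_force: 98.0
```

{"method": "apply_moves", "body": {"steps": [[-0.039,-0.117,-0.004,-0.003,0,0.01,1],[-0.077,-0.234,-0.008,-0.007,-0.001,0.02,1],[-0.116,-0.35,-0.012,-0.01,-0.001,0.03,1],[-0.155,-0.467,-0.017,-0.014,-0.002,0.04,1],[-0.193,-0.584,-0.021,-0.017,-0.002,0.05,1],[-0.232,-0.701,-0.025,-0.02,-0.003,0.06,1]]}}

```text
t: 18.08
ee_pos: [571.8, -258.7, 184.4]
orientation: [-0.157, 0.229, 0.96, 0.036]
contact_force: [0.2, -0.6, -2.9]
gripper_width: 14.4
grasp_force: 98.0
```

Run:
```python
from dump import *
p,r=now();print(p,(r*D0.inv()).as_euler("ZYX",degrees=True),ctrl.sense()["joints"].round(2),ctrl.sense()["t"])
s=ctrl.read_camera("side");f=lambda u,v,z:onz(s,(u,v),z)
print(f(335,160.5,50)[1]+72,f(335,194,50)[1]-68)
L=lambda *a:lip(*a,c=(501,-340))
plan(L(20,130,16),L(20,85,3))
for k in [(20,82,-3),(20,78,-9),(20,74,-15),(20,70,-21),(20,66,-27),(20,64,-33),(20,62,-39),(20,60,-45)]: plan(L(*k),start=L(20,85,3))
print(L(20,60,-45)[0])
```

```text
[ 571.76393184 -258.65599648  184.40451684] [-26.89646932  18.48369853  -0.17145473] [-0.53  0.86  0.74  1.77 -0.02 -0.06] 18.075
-338.31998877100045 -342.41334650364
[-0.362, -0.6, -0.025, -0.019, -0.014, 0.058]
[0.01, -0.0, 0.149, 0.0, -0.072, 0.0]
[0.03, -0.0, -0.018, 0.0, -0.033, 0.0]
[0.064, 0.0, -0.027, -0.0, -0.067, 0.0]
[0.1, 0.0, -0.033, 0.0, -0.1, 0.0]
[0.139, 0.0, -0.035, 0.0, -0.133, 0.0]
[0.18, -0.0, -0.032, 0.0, -0.167, 0.0]
[0.223, -0.0, -0.035, 0.0, -0.2, 0.0]
[0.267, 0.0, -0.034, -0.0, -0.233, -0.0]
[0.312, 0.0, -0.027, 0.0, -0.267, 0.0]
[ 522.10940945 -356.49247819  146.54987002]
```

{"method": "apply_moves", "body": {"steps": [[-0.06,-0.1,-0.004,-0.003,-0.002,0.01,1],[-0.12,-0.2,-0.008,-0.006,-0.005,0.02,1],[-0.18,-0.3,-0.012,-0.009,-0.007,0.03,1],[-0.24,-0.4,-0.017,-0.012,-0.01,0.04,1],[-0.3,-0.5,-0.021,-0.016,-0.012,0.05,1],[-0.345,-0.57,-0.024,-0.018,-0.013,0.056,1],[-0.362,-0.6,-0.025,-0.019,-0.014,0.058,1],[-0.362,-0.6,-0.025,-0.019,-0.014,0.058,1]]}}

```text
t: 19.12
ee_pos: [580.6, -396.8, 165.9]
orientation: [-0.131, 0.321, 0.937, 0.045]
contact_force: [-0.2, -0.3, -2.1]
gripper_width: 14.6
grasp_force: 98.0
```

{"method": "apply_moves", "body": {"steps": [[0.002,0,0.035,0,-0.015,0,1],[0.005,0,0.08,0,-0.035,0,1],[0.008,0,0.12,0,-0.055,0,1],[0.01,0,0.149,0,-0.072,0,1],[0.01,0,0.149,0,-0.072,0,1]]}}

```text
t: 19.75
ee_pos: [571.9, -387.4, 139.3]
orientation: [-0.025, 0.322, 0.946, 0.009]
contact_force: [-0.3, -0.7, -1.6]
gripper_width: 14.5
grasp_force: 98.0
```

```bash
python3 look.py
```

```text
[ 571.9 -387.4  139.3] [-37.6   3.1   0. ] [-0.3 -0.7 -1.6] 19.75
29 [310. 138.] in scoop [  6.5 -43.1  14.5]
26 [306. 146.] in scoop [-14.   -7.9  14.5]
47 [337. 150.] in scoop [-79.9 -38.5  14.5]
20 [291. 148.] in scoop [ 3.9 20.7 14.5]
```

{"method": "apply_moves", "body": {"steps": [[0.03,0,-0.018,0,-0.033,0,1],[0.047,0,-0.023,0,-0.05,0,1],[0.064,0,-0.027,0,-0.067,0,1],[0.082,0,-0.03,0,-0.083,0,1],[0.1,0,-0.033,0,-0.1,0,1],[0.12,0,-0.034,0,-0.117,0,1],[0.139,0,-0.035,0,-0.133,0,1],[0.139,0,-0.035,0,-0.133,0,1]]}}

```text
t: 20.8
ee_pos: [552.1, -372.2, 147.2]
orientation: [0.172, 0.317, 0.931, -0.058]
contact_force: [0.8, -0.2, -1.3]
gripper_width: 14.3
grasp_force: 98.2
```

{"method": "apply_moves", "body": {"steps": [[0.038,0,-0.012,0,-0.033,0,1],[0.077,0,-0.028,0,-0.067,0,1],[0.114,0,-0.045,0,-0.1,0,1],[0.15,0,-0.06,0,-0.133,0,1],[0.15,0,-0.06,0,-0.133,0,1],[0.15,0,-0.06,0,-0.133,0,1]]}}

```text
t: 21.55
ee_pos: [528.5, -354.2, 148.6]
orientation: [0.361, 0.298, 0.875, -0.123]
contact_force: [1.0, -0.2, -0.8]
gripper_width: 14.7
grasp_force: 98.3
```

```bash
cat > dish.py <<'E'
from dump import *
p,r=now();e=(r*D0.inv()).as_euler("ZYX",degrees=True);print(p.round(1),e.round(1),ctrl.sense()["t"])
print("lip",(p+(r*D0.inv()).apply([-66,0,-56.4])).round(1))
for n in("top","side"):
    c=ctrl.read_camera(n);h=c["img"].astype(int);cv2.imwrite(f"pics/d_{n}.png",c["img"])
    d=proj(c,[501,-340,25])[0]
    lum=120 if n=="top" else 135
    m=((h[...,2]-h[...,0]>5)&(h[...,2]>lum)).astype(np.uint8)
    mk=np.zeros_like(m);a=np.linspace(0,2*np.pi,40)
    cv2.fillPoly(mk,[cv2.convexHull(proj(c,[[501+66*np.cos(t),-340+66*np.sin(t),z] for t in a for z in(50,)]).astype(np.int32))],1)
    k,l,st,ce=cv2.connectedComponentsWithStats(m&mk)
    for i in range(1,k):
        if st[i][4]>12: print(n,st[i].tolist(),onz(c,ce[i],17.5).round(1))
E
python3 dish.py
```

```text
[ 528.5 -354.2  148.6] [-37.7 -44.9   0. ] 21.55
lip [ 523.  -349.9   62.1]
top [427, 254, 5, 4, 15] [ 485.1 -295.4   17.5]
top [433, 263, 4, 5, 16] [ 464.7 -307.8   17.5]
```

Run:
```python
from h import *
plan(pose(550,-365,230,-37.7,-10),pose(570,-240,215,-25,0),pose(568,-125,190,-14,0),pose(567.3,-11.5,150,-3.1))
```

```text
[-0.368, 0.023, -0.203, 0.0, 0.194, 0.0]
[0.312, 0.556, 0.021, -0.006, 0.055, -0.07]
[0.252, 0.517, 0.125, 0.0, 0.0, -0.061]
[0.141, 0.55, 0.2, 0.0, 0.0, -0.061]
```

{"method": "apply_moves", "body": {"steps": [[-0.09,0.006,-0.05,0,0.03,0,1],[-0.18,0.012,-0.1,0,0.08,0,1],[-0.27,0.018,-0.15,0,0.13,0,1],[-0.368,0.023,-0.203,0,0.194,0,1],[-0.368,0.023,-0.203,0,0.194,0,1]]}}

```text
t: 22.28
ee_pos: [549.5, -364.3, 232.2]
orientation: [0.083, 0.321, 0.943, -0.028]
contact_force: [1.3, -1.5, -1.3]
gripper_width: 14.4
grasp_force: 98.2
```

{"method": "apply_moves", "body": {"steps": [[0.08,0.14,0.005,-0.001,0.014,-0.017,1],[0.16,0.28,0.01,-0.003,0.028,-0.035,1],[0.24,0.42,0.016,-0.005,0.042,-0.052,1],[0.312,0.556,0.021,-0.006,0.055,-0.07,1]]}}

```text
t: 22.78
ee_pos: [569.0, -237.7, 214.5]
orientation: [0.0, 0.215, 0.977, -0.0]
contact_force: [0.4, -0.4, -0.4]
gripper_width: 14.5
grasp_force: 98.1
```

{"method": "apply_moves", "body": {"steps": [[0.063,0.13,0.031,0,0,-0.015,1],[0.126,0.26,0.062,0,0,-0.03,1],[0.19,0.39,0.094,0,0,-0.046,1],[0.252,0.517,0.125,0,0,-0.061,1]]}}

```text
t: 23.28
ee_pos: [567.2, -122.4, 189.4]
orientation: [0.001, 0.121, 0.993, -0.0]
contact_force: [0.3, -0.3, -2.3]
gripper_width: 14.0
grasp_force: 98.2
```

{"method": "apply_moves", "body": {"steps": [[0.035,0.14,0.05,0,0,-0.015,1],[0.07,0.28,0.1,0,0,-0.03,1],[0.105,0.41,0.15,0,0,-0.046,1],[0.141,0.55,0.2,0,0,-0.061,1],[0.141,0.55,0.2,0,0,-0.061,1]]}}

```text
t: 23.9
ee_pos: [565.9, -7.8, 148.7]
orientation: [0.0, 0.025, 1.0, 0.0]
contact_force: [-0.5, 0.1, -1.5]
gripper_width: 14.3
grasp_force: 98.2
```

```bash
python3 dish.py
python3 - <<'E'
from h import *
plan(pose(567.3,-11.5,70,-3.1),pose(567.3,-11.5,56.6,-3.1))
im=cv2.imread("pics/d_side.png",0);print(im[158:200:2,292:364:2])
E
```

```text
[565.9  -7.8 148.7] [-2.9 -0.   0. ] 23.9
lip [500.   -4.5  92.2]
top [425, 250, 9, 11, 71] [ 486.7 -295.9   17.5]
top [429, 261, 11, 10, 78] [ 464.7 -307.9   17.5]
top [441, 268, 9, 9, 71] [ 451.6 -329.5   17.5]
[-0.004, -0.009, 0.396, -0.0, 0.001, 0.0]
[0.0, 0.0, 0.067, 0.0, 0.0, 0.0]
[[164 154 165 160 158 160 160 160 158 161 162 166 162 164 165 174 173 167
  170 164 166 166 165 159 159 166 159 164 164 161 165 162 162 169 171 168]
 [161 159 163 159 159 158 161 159 162 164 163 163 140 121 105  92  82  87
   84  89 103 121 135 160 166 167 161 162 162 161 162 163 162 165 164 165]
 [163 167 164 161 165 158 158 161 153 116  76  45  46  48  51  49  50  52
   49  50  43  52  42  35  85 106 130 166 163 159 156 158 172 161 156 164]
 [162 164 164 164 165 169 145  87  49  45  52  52  46  56  50  49  50  47
   51  46  51  52  46  47  41  43  32  77 139 165 159 162 157 160 165 164]
 [165 165 163 164 154 107  50  50  58  54  52  51  49  52  51  51  52  50
   55  48  49  47  50  46  49  45  49  42  29  80 153 170 168 163 165 164]
 [162 160 162 160 103  46  53  54  48  52  52  52  54  51  52  57  
[... 1617 characters left out ...]
 115 108 115 107 106 113 113
  110 112 110 116 109 107 109 109 108 142  88  38  34  45  29 170 160 167]
 [163 159 166  26  33  41  37  40  36  46  72  87 111 113 116 111 113 110
  108 110 116 109 112 113 118  99  73  42  41  44  41  38  27 178 166 157]
 [160 158 182  28  37  42  36  41  41  42  37  29  29  40  59  74  80  83
   82  83  85  80  71  59  34  38  44  45  41  48  40  39  17 174 159 168]
 [160 162 165  41  38  38  33  58 103  93  85  87  92  94  87  91 104  66
   38  41  44  43  43  47  42  46  44  46  46  42  39  37  99 169 162 162]
 [160 161 161  97  26  88 111  79  52  47  48  49  49  50  48  44  37  76
   94  84  47  46  46  47  51  44  43  44  43  41  40  32 154 165 165 164]]
```

All three balls are in the dish. Setting the scoop down.

{"method": "apply_moves", "body": {"steps": [[0,0,0.1,0,0,0,1],[0,0,0.22,0,0,0,1],[0,0,0.34,0,0,0,1],[0,0,0.41,0,0,0,1],[0,0,0.44,0,0,0,1],[0,0,0.455,0,0,0,1],[0,0,0.463,0,0,0,1],[0,0,0.463,0,0,0,1]]}}

```text
t: 25.0
ee_pos: [566.0, -9.4, 56.5]
orientation: [0.001, 0.026, 1.0, -0.0]
contact_force: [0.6, 1.4, 2.1]
gripper_width: 14.2
grasp_force: 98.7
```

Run:
```python
from h import *
s=ctrl.sense();print(s["ee_pos"],s["contact_force"],s["t"])
```

```text
[565.96123794  -9.42861195  56.49080728] [0.63320476 1.40999581 2.050058  ] 25.0
```

On the bench. Release, then retreat upward.

{"method": "apply_moves", "body": {"steps": [[0,0,0,0,0,0,0.3],[0,0,0,0,0,0,0],[0,0,0,0,0,0,-0.5],[0,0,0,0,0,0,-1],[0,0,0,0,0,0,-1],[0,0,0,0,0,0,-1],[0,0,0,0,0,0,-1]]}}

```text
t: 25.88
ee_pos: [565.2, -9.4, 55.6]
orientation: [0.0, 0.026, 1.0, -0.0]
contact_force: [0.3, 0.5, 0.0]
gripper_width: 85.2
grasp_force: 0.0
```

{"method": "apply_moves", "body": {"steps": [[0,0,-0.05,0,0,0,-1],[0,0,-0.15,0,0,0,-1],[0,0,-0.35,0,0,0,-1],[0,0,-0.6,0,0,0,-1],[0,0,-0.7,0,0,0,-1],[0,0,-0.7,0,0,0,-1],[0,0,-0.7,0,0,0,-1]]}}

```text
t: 26.75
ee_pos: [564.5, -9.3, 194.9]
orientation: [-0.0, 0.026, 1.0, -0.0]
contact_force: [-0.6, -0.2, 0.8]
gripper_width: 85.6
grasp_force: 0.0
```

```bash
python3 dish.py
python3 - <<'E'
from h import *
c=ctrl.read_camera("side");g=cv2.cvtColor(c["img"],cv2.COLOR_BGR2GRAY)
a=cv2.imread("pics/side0.png",0)
n,l,st,ce=cv2.connectedComponentsWithStats((g[225:330,245:320]<35).astype(np.uint8));print([(s.tolist(),k.round(1).tolist()) for s,k in zip(st[1:],ce[1:]) if s[4]>60])
n,l,st,ce=cv2.connectedComponentsWithStats((a[225:330,245:320]<35).astype(np.uint8));print([(s.tolist(),k.round(1).tolist()) for s,k in zip(st[1:],ce[1:]) if s[4]>60])
E
```

```text
[564.5  -9.3 194.9] [-3.  0. -0.] 26.75
lip [498.6  -5.8 138.5]
top [425, 250, 9, 11, 77] [ 486.3 -295.6   17.5]
top [429, 261, 11, 10, 80] [ 464.8 -307.7   17.5]
top [440, 267, 10, 11, 79] [ 451.9 -329.2   17.5]
[([15, 18, 17, 59, 788], [23.5, 46.5])]
[([15, 17, 17, 59, 780], [23.2, 45.6])]
```

The scoop is standing upright where it started, and the balls are at rest in the dish. Handing in.

```bash
python3 -c "
from rig import ctrl
print(ctrl.close_job())"
```

```text
the job is handed in; nothing more can be done
None
```

I handed the job in at about 27 s: the last camera check showed all three balls at rest in the wide dish and the scoop upright on the bench, well clear of it, but the hand-in returned no verdict.

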